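# Weigh the hemmed-in stock bottle

## Robot

A 6-joint arm with a two-finger parallel gripper is mounted at the origin on a cart in front of the work surface, level with it; the furniture and walls round the work are solid. World frame = base frame: x ahead of the robot, y to its left, z up, the work surface at z = 0. Lengths are in m, angles in rad, forces in N, time in s.
With the tool pointing down it reaches from about 0.275 to 0.85 m from the base axis. Payload 5.2 kg.
Tool frame: the origin (TCP) lies on the centre line of the jaws, within the pads' length; the fingertips stand 14 mm ahead of it and the grasp point (between the pads) lies 5 mm behind it (env.finger_overhang is the distance from the TCP to the fingertips, in m); z points along the fingers, y is the line along which they close (so a half turn about z gives the same grasp; the last joint's range is limited). The gripper opens to 85 mm and grips with 20 to 120 N. Pads are 22 mm wide; open, the fingers measure 114 mm over their backs; the gripper's body (76 mm by 85 mm) begins 54 mm behind the grasp point. The pads swing forward as they close: fully open they stand 13 mm farther back than shut.
Start: joints at [-1.396, 0.259, 1.535, -0, 1.348, -0.203], TCP at [0.203, -0.511, 0.245] pointing down, gripper open.
Joint ranges: [-3.14, 3.14], [-0.91, 2.08], [0.19, 2.58], [-1.22, 4.36], [0.22, 2.71], [-3.12, 3.12]. Speed limits (rad/s): [2.57, 2.57, 3.14, 3.14, 3.14, 3.14].

## Interface

Orientations are given as a rotation vector (axis times angle).
In Python, from workcell import env gives the robot as it stands.
- The arm moves only by the shell command python3 -m creep 'ROWS' [FORCE]. ROWS is JSON, a list of rows, each a list of 7 numbers: the closure in counts, from 0 (fully open) to 255 (shut), then the shift along the tool's x, y, z in m, then the turn, a rotation vector about the tool's x, y, z in degrees. In form: [[fingers, x, y, z, ax, ay, az], ...]. A call has 1 to 8 rows; each row is the pose to reach, as a shift and turn from the pose commanded when the call began, along the tool's axes at that moment; what a row does not reach only later rows make up. A row lasts 1/8 s, in which the tool goes at most 62.5 mm and 10.7 degrees, less where a joint would pass 70% of its speed; a pose out of reach is approached as far as the arm can. A call with a gripper value outside its range is refused whole. The fingers move at their own pace and stop on an object; FORCE is the grip in N (left out, the last holds). Time passes only in rows, so rows that repeat a pose let the fingers close. It gives the time, the measured TCP pose, the force, the opening and the grip force at its end, in the units of the state.
- env.sense(): the state, without advancing time (a new reading comes with each control period).
- env.capture(name): name is "scene" or "top" or "wrist"; returns the picture (384x512x3 uint8, blue, green, red); there is no depth.
- env.camera_model(name): a dict with "vfov" (degrees; the focal length in pixels is half the picture's height over the tangent of half this angle, whatever the lens; pixels are square), "cx", "cy" (the principal point, pixels), "k1" (the pictures are not rectified: a ray, as slopes to the right and down, at radius r is drawn at 1 + k1 r^2 times it, then the intrinsics apply), "R" (3x3) and "t" (3): a world point X has camera coordinates R X + t. Camera axes: x right, y down, z forward; pixel columns grow to the right and rows downward; lengths in m; the calibration is good to about 2 mm. A picture is of the moment at which its call begins: read the wrist's pose just before it. camera_model takes no time and is no camera call; for the wrist camera it gives the pose at the moment of the call.
- env.finish_job(): hands the job in; it is judged then, once.
The state is a dict: "t": time; "q": joint angles; "qvel": joint speeds; "effort": joint torques, N m; "tcp_pos": TCP position; "tool_rot": TCP orientation; "contact_force": force on the tool from outside, world axes, zero at the start; "moment": the same for the moment, N m; "width": finger opening in m; "grasp_force": force on a finger pad.
Only numpy, scipy, OpenCV 4.12 (cv2) and the standard library are available. Lean on these libraries where they do the work, as an engineer would, in place of code of your own. Each camera call takes 0.05 s, during which the arm holds its last target. There are 200 camera calls.

## Task

The small amber bottle stands in the middle of the grey reagent caddy, hemmed in by three larger bottles, and has to be weighed. Stand the three larger bottles upright in the steel spill tray so that the caddy is clear round the small one, then set the small bottle upright in the middle of the balance pan, and put the three larger bottles back upright, each in the very compartment it came from.

Things in the scene. Friction and masses are not known exactly. Their poses are not given: they have to be found in the camera images.
- large_amber_centre (a point): large brown glass reagent bottle with a narrow black cap: body 56 mm in diameter, 105 mm high over the cap, straight-sided from 5 to about 70 mm above its foot; loose, about 170 g. Its point is at the bottle's centre, half-way up; z runs up the bottle. It stands at the start in one of the caddy's three large compartments.
- tall_clear_centre (a point): tallest bottle, whitish translucent with a green cap: body 54 mm in diameter, 120 mm high over the cap, straight-sided from 5 to about 80 mm above its foot; loose, about 200 g. Its point is at the bottle's centre, half-way up; z runs up the bottle. It stands at the start in one of the caddy's three large compartments.
- white_centre (a point): white plastic bottle with a blue cap: body 48 mm in diameter, 90 mm high over the cap, straight-sided from 5 to about 60 mm above its foot; loose, about 110 g. Its point is at the bottle's centre, half-way up; z runs up the bottle. It stands at the start in one of the caddy's three large compartments.
- small_amber_centre (a point): small brown glass bottle with a white cap, the one to be weighed: body 40 mm in diameter, 75 mm high over the cap, straight-sided from 4 to about 50 mm above its foot; loose, about 60 g. Its point is at the bottle's centre, half-way up; z runs up the bottle. It stands at the start in the caddy's small middle compartment, with only about 15 to 19 mm between it and each large bottle.
- caddy: grey open caddy, fixed, 143 x 206 mm (x, y), walls 20 mm high, floor 4 mm thick. Origin on the bench, under the centre of its 46 mm small compartment; x to the back. Three 72 mm compartments, centred at x, y = (0, 63), (0, -63), (-63, 0) mm, hold a large bottle each. Its two corner pockets hold things under 15 mm high, which stay. A wide shelf hangs 0.61 m above the bench from world x = 0.59 m back: keep lifts low.
- spill_tray: low stainless steel spill tray, empty, fixed on the bench to the left or right of the caddy: 300 mm (its x) by 136 mm (its y), rim 19 mm high, walls 3 mm, inner floor 3 mm above its origin. Origin at the centre of its underside, on the bench; z up. The three bottles fit in a row along its x with 95 mm between centres.
- balance_pan (a point): precision balance, white housing 166 mm wide (its y) with a console in front, fixed on the bench on the other side of the caddy. The point is the centre of the upper face of its round steel pan, 58 mm above the bench; the pan is flat, 105 mm in diameter, does not move, and nothing round it stands higher than the pan. z up, x to the back, away from the console.
Not all that is in view belongs to the job. What is shaped like the part that bears tall_clear_centre but yellow is not meant.

How it is judged:
On the way, in this order (a step that is already met when the one before it is completed fails the run):
1. all three larger bottles stand upright in the spill tray at the same time (x of large_amber_centre in the frame of spill_tray between -0.147 and 0.147 m and y of large_amber_centre in the frame of spill_tray between -0.065 and 0.065 m and z of large_amber_centre in the frame of spill_tray below 0.0615 m and angle between each of large_amber_centre, tall_clear_centre, white_centre's own z axis and vertical below 0.12 rad and x of tall_clear_centre in the frame of spill_tray between -0.147 and 0.147 m and y of tall_clear_centre in the frame of spill_tray between -0.065 and 0.065 m and z of tall_clear_centre in the frame of spill_tray below 0.069 m and x of white_centre in the frame of spill_tray between -0.147 and 0.147 m and y of white_centre in the frame of spill_tray between -0.065 and 0.065 m and z of white_centre in the frame of spill_tray below 0.054 m), for 0.2 s.
2. the small amber bottle stands upright on the balance pan (horizontal distance between small_amber_centre and balance_pan below 0.015 m and angle between small_amber_centre's own z axis and vertical below 0.1 rad and z of small_amber_centre in the frame of balance_pan between 0.03 and 0.0435 m), for 0.2 s.
At the end, for the whole second after the job is handed in: The small amber bottle stands upright on the balance pan, its axis within 15 mm of the pan's centre; each of the three larger bottles stands upright in the compartment it came from, its centre within 20 mm of where it was at the start; everything is at rest (all of step 2 and distance of each of large_amber_centre, tall_clear_centre, white_centre from where it was at the start of the episode below 0.02 m and angle between each of large_amber_centre, tall_clear_centre, white_centre's own z axis and vertical below 0.1 rad and linear speed of each of large_amber, tall_clear, white, small_amber below 0.02 m/s); the robot touches nothing.
It fails at once if a bottle is tipped over (leans more than 0.7 rad) (angle between any of large_amber_centre, tall_clear_centre, white_centre, small_amber_centre's own z axis and vertical above 0.7 rad).
It also fails if it takes over 134 s, if anything falls off the work surface, if the arm or the gripper's body presses on something with over 40 N, if the wrist force passes 120 N, or if a joint passes its speed limit or range.

## Working session

There is one attempt and no reset: what is moved stays moved. The work goes in short steps, Python scripts to look and compute and a shell command to move; the robot and the scene stay as the last step left them, time stands still between calls to the robot, and variables do not carry over. Pictures are saved under pics/ and viewed, at most 14 in all, crops included, and the job is handed in when it is done.

```bash
mkdir -p pics; ls; python3 - <<'E'
from workcell import env
import cv2
s=env.sense(); print(s['t'],s['tcp_pos'],s['tool_rot'],s['width'],env.finger_overhang)
for n in ("scene","top"):
    cv2.imwrite(f"pics/{n}0.png",env.capture(n)); m=env.camera_model(n); print(n,m)
E
```

```text
pics
0.0 [ 0.20281766 -0.51068103  0.24447751] [-3.08390897e+00 -5.89606363e-01 -1.82697864e-05] 0.08534971891640095 0.014
scene {'vfov': 46.393811453930645, 'cx': 262.97199572866504, 'cy': 186.61940204908245, 'k1': 0.04729549439746096, 'R': array([[-8.71386280e-01, -4.90596990e-01, -7.37545847e-04],
       [-3.00594112e-01,  5.35094763e-01, -7.89504132e-01],
       [ 3.87723008e-01, -6.87741367e-01, -6.13744801e-01]]), 't': array([0.45524381, 0.20856752, 0.95586696])}
top {'vfov': 42.56217162688975, 'cx': 262.22757005146735, 'cy': 197.82647278238386, 'k1': -0.1808434080841554, 'R': array([[ 0.00526912, -0.99997666,  0.00435026],
       [-0.99644277, -0.00561629, -0.08408486],
       [ 0.08410732, -0.00389173, -0.9964491 ]]), 't': array([-0.00569562,  0.5358614 ,  1.46818626])}
```

View pics/scene0.png

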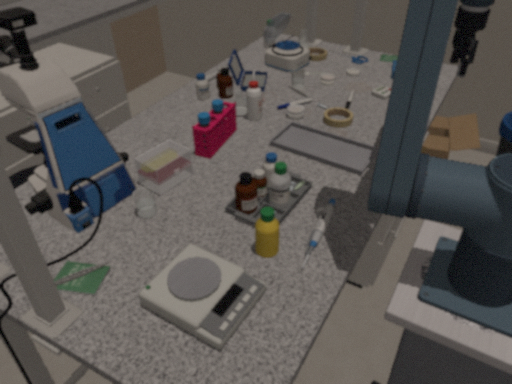

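View pics/top0.png

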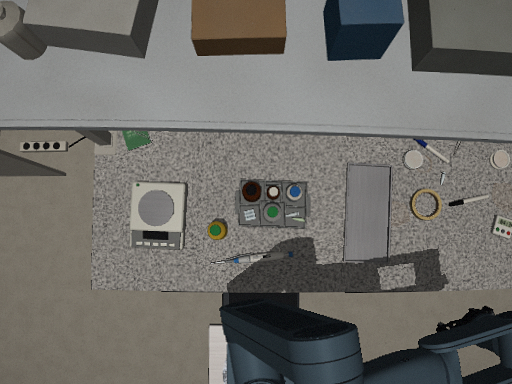

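The scene picture shows the caddy around (270,200), with brown, small white-capped, blue-capped and green-capped bottles. The balance is at (195,290) and the tray at (325,145). In the top view the caps are: large amber (252,191), small (273,192), white/blue (294,192) and tall clear/green (272,212). The tray is at (368,212) and the pan at (157,208).

Two bottles have a green cap: (272,212) in the caddy and (217,230), yellow, on the bench. The caddy one is whitish and stands in a compartment, so it is the one meant. I'll confirm that in an enlarged crop.

```bash
cat > h.py <<'E'
from workcell import env
import numpy as np, cv2
def ray(m,u,v):
    f=192/np.tan(np.radians(m['vfov']/2))
    d=np.array([(u-m['cx'])/f,(v-m['cy'])/f]); s=d.copy()
    for _ in range(20): s=d/(1+m['k1']*(s@s))
    R=np.array(m['R']); return -R.T@m['t'], R.T@np.array([s[0],s[1],1])
def onz(m,u,v,z):
    c,d=ray(m,u,v); return c+d*(z-c[2])/d[2]
def tri(m1,p1,m2,p2):
    a,d=ray(m1,*p1); b,e=ray(m2,*p2)
    k=np.linalg.lstsq(np.c_[d,-e],b-a,rcond=None)[0]
    x,y=a+d*k[0],b+e*k[1]; return (x+y)/2,np.linalg.norm(x-y)
E
python3 - <<'E'
import cv2,numpy as np
t=cv2.imread('pics/top0.png');s=cv2.imread('pics/scene0.png')
a=cv2.resize(t[170:250,195:315],None,fx=5,fy=5,interpolation=cv2.INTER_CUBIC)
b=cv2.resize(s[145:265,220:340],None,fx=4,fy=4,interpolation=cv2.INTER_CUBIC)
cv2.imwrite('pics/ca.png',a);cv2.imwrite('pics/cb.png',b)
E
```

```text
(no output)
```

View pics/ca.png

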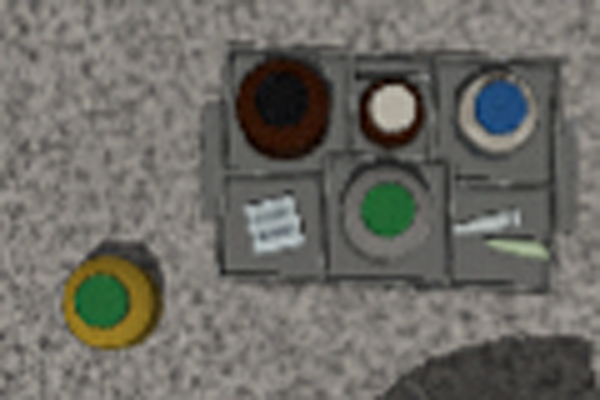

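View pics/cb.png

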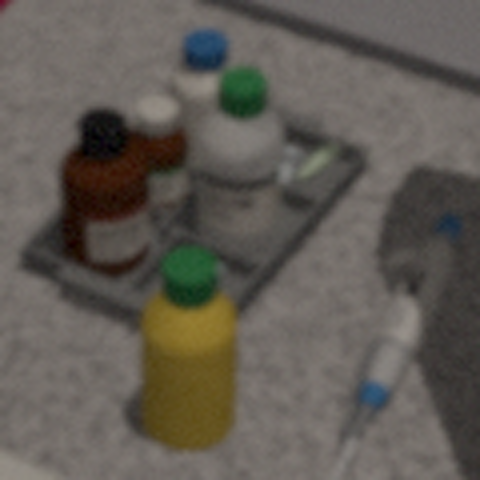

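The crops confirm it. The green cap at top (272,212) belongs to a whitish bottle in the front compartment, and the yellow one stands outside on the bench. Next I measure the positions.

```bash
python3 - <<'E'
from h import *
T=cv2.imread('pics/top0.png');S=cv2.imread('pics/scene0.png')
mt,ms=env.camera_model('top'),env.camera_model('scene')
def cen(I,rng,box):
    x0,y0,x1,y1=box; h=cv2.cvtColor(I[y0:y1,x0:x1],cv2.COLOR_BGR2HSV)
    m=cv2.inRange(h,np.array(rng[0]),np.array(rng[1]))
    n,l,st,c=cv2.connectedComponentsWithStats(m); k=1+np.argmax(st[1:,4])
    return c[k]+[x0,y0],st[k]
C=dict(green=((45,100,50),(80,255,255)),blue=((95,100,60),(125,255,255)),white=((0,0,150),(179,60,255)),black=((0,0,0),(179,255,45)))
B={'green':(264,200,282,224,105),'blue':(284,180,306,204,105),'white':(264,182,284,202,75),'black':(242,180,262,200,105)}
H=dict(green=.124,blue=.094,white=.079,black=.109)
SB={'green':(270,155,292,176),'blue':(262,150,280,166),'white':(250,165,268,180),'black':(238,170,254,186)}
for k in C:
    p,st=cen(T,C[k],B[k][:4]); q,ss=cen(S,C[k],SB[k])
    X,e=tri(mt,p,ms,q)
    print(k,p.round(1),st[2:],q.round(1),ss[2:],'tri',X.round(4),round(e,4),'onz',onz(mt,*p,H[k]).round(4))
# pan
for n,I,box,z in(('top',T,(135,185,180,232),.058),):
    g=cv2.GaussianBlur(cv2.cvtColor(I,cv2.COLOR_BGR2GRAY),(3,3),0)
    x0,y0,x1,y1=box
    sub=g[y0:y1,x0:x1];
    print(sub[22,::2])
    m=((sub<185)&(sub>100)).astype(np.uint8)
    n,l,st,c=cv2.connectedComponentsWithStats(m)
    print([(st[i],c[i]+[x0,y0]) for i in range(1,n) if st[i,4]>100])
# tray profile
g=cv2.cvtColor(T,cv2.COLOR_BGR2GRAY)
for nm,p in dict(tl=(349,164.5),tr=(391.5,165.5),bl=(344,259),br=(388,262)).items(): print(nm,onz(mt,*p,.019).round(4))
E
```

```text
green [272.2 211.4] [11 10 86] [280.3 167.5] [10 11 90] tri [ 0.4902 -0.0305  0.1159] 0.0013 onz [ 0.4892 -0.0306  0.124 ]
blue [294.5 191.1] [10 11 84] [271.1 156.9] [ 9  9 71] tri [ 0.5509 -0.0956  0.0886] 0.0013 onz [ 0.5498 -0.0955  0.094 ]Traceback (most recent call last):
  File "<stdin>", line 14, in <module>
  File "<stdin>", line 7, in cen
    return _wrapfunc(a, 'argmax', axis=axis, out=out, **kwds)
    return bound(*args, **kwds)
ValueError: attempt to get argmax of an empty sequence
```

```bash
python3 - <<'E'
import cv2,numpy as np
t=cv2.imread('pics/top0.png')
a=cv2.resize(t[155:270,125:195],None,fx=5,fy=5,interpolation=cv2.INTER_CUBIC)
b=cv2.resize(t[155:270,335:400],None,fx=5,fy=5,interpolation=cv2.INTER_CUBIC)
cv2.imwrite('pics/cc.png',np.hstack([a,b]))
E
```

```text
(no output)
```

View pics/cc.png

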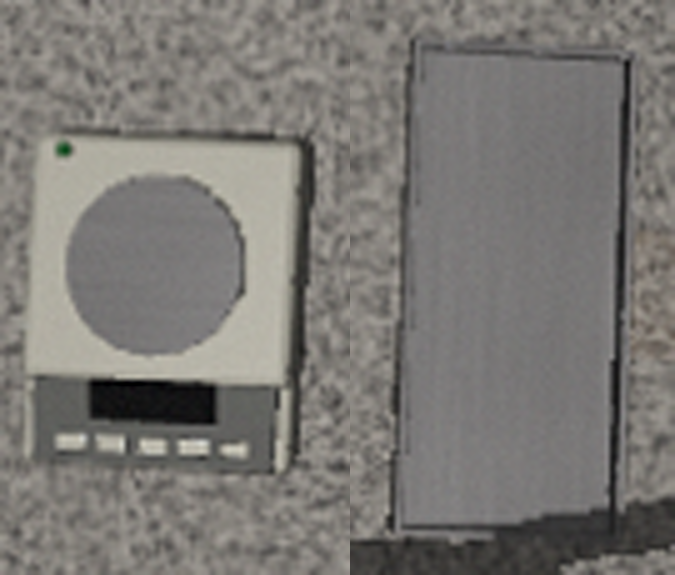

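The pan is a clean circle centred at about (155.6,207.4) in the top view. The tray's rim corners are about (347.6,162.6), (391,165.2), (343,261) and (387.6,261).

```bash
python3 - <<'E'
from h import *
mt,ms=env.camera_model('top'),env.camera_model('scene')
f=lambda p,k,o:((p[0]+.5)/k-.5+o[0],(p[1]+.5)/k-.5+o[1])
A=lambda x,y:f((x,y),5,(195,170)); B=lambda x,y:f((x,y),4,(220,145))
# cap top centres top view / cap centre scene
for n,a,b,h in (('black',(281,98),(104,134),.109),('small',(393,107),(157,117),.079),('blue',(500,106),(206,49),.094),('green',(388,209),(243,92),.124),('yellow',(102,300),(190,276),.12)):
    X,e=tri(mt,A(*a),ms,B(*b)); print(n,X.round(4),round(e,4),onz(mt,*A(*a),h).round(4))
for n,p in dict(cTL=(231,52),cTR=(560,62),cBL=(222,275),cBR=(546,290)).items(): print(n,onz(mt,*A(*p),.02).round(4))
print('pan',onz(mt,155.6,207.4,.058), tri(mt,(155.6,207.4),ms,(194.5,279))[0])
for n,p in dict(tl=(347.6,162.6),tr=(391,165.2),bl=(343,261.2),br=(387.6,260.9)).items(): print(n,onz(mt,*p,.019).round(4))
E
```

```text
black [0.5538 0.0304 0.1001] 0.0004 [0.5531 0.0303 0.109 ]
small [ 0.5527 -0.0342  0.0719] 0.0017 [ 0.5513 -0.0344  0.079 ]
blue [ 0.5515 -0.0961  0.0884] 0.0005 [ 0.5507 -0.0958  0.094 ]
green [ 0.4901 -0.0306  0.1156] 0.001 [ 0.4892 -0.0306  0.124 ]
yellow [0.4377 0.131  0.1125] 0.001 [0.4371 0.1301 0.12  ]
cTL [0.5901 0.0626 0.02  ]
cTR [ 0.5852 -0.1376  0.02  ]
cBL [0.4546 0.0669 0.02  ]
cBR [ 0.4465 -0.1289  0.02  ]
pan [0.50257322 0.3139245  0.058     ] [0.50286375 0.31525086 0.05143309]
tl [ 0.6463 -0.2645  0.019 ]
tr [ 0.6397 -0.4007  0.019 ]
bl [ 0.3452 -0.2481  0.019 ]
br [ 0.3454 -0.3859  0.019 ]
```

```bash
cat >> h.py <<'E'
def go(x,y,z,yaw):
    """shift (m) and turn (deg) in present tool axes to put the TCP at x,y,z, tool x at yaw deg, tool down"""
    from scipy.spatial.transform import Rotation as Ro
    s=env.sense(); R=Ro.from_rotvec(s['tool_rot'])
    c,n=np.cos(np.radians(yaw)),np.sin(np.radians(yaw))
    G=Ro.from_matrix([[c,n,0],[n,-c,0],[0,0,-1]])
    print('t',round(s['t'],2),'now',np.round(s['tcp_pos'],4),'shift',np.round(R.inv().apply(np.array([x,y,z])-s['tcp_pos']),4),'turn',np.round((R.inv()*G).as_rotvec(degrees=True),2),'w',round(s['width'],4),'q',np.round(s['q'],2))
E
python3 -c "
from h import *
go(.495,-.032,.245,-1.7)"
```

```text
t 0.1 now [ 0.2028 -0.5107  0.2446] shift [ 4.482e-01 -3.372e-01  3.000e-04] turn [-0.09 -0.   23.35] w 0.0853 q [-1.4   0.26  1.54  0.    1.35 -0.2 ]
```

```bash
python3 -m creep '[[0,0.04,-0.03,0,0,0,2],[0,0.09,-0.068,0,0,0,5],[0,0.14,-0.105,0,0,0,8],[0,0.19,-0.143,0,0,0,11],[0,0.24,-0.18,0,0,0,14],[0,0.29,-0.218,0,0,0,17],[0,0.34,-0.256,0,0,0,20],[0,0.39,-0.293,0,0,0,23.4]]'; python3 -c "
from h import *
go(.495,-.032,.245,-1.7)"
```

```text
t: 1.1
tcp_pos: [0.4577, -0.0933, 0.2452]
tool_rot: [3.141, -0.051, 0.0]
contact_force: [0.8, -1.2, 0.0]
width: 0.0853
grasp_force: 0.0
t 1.1 now [ 0.4577 -0.0933  0.2452] shift [ 0.0352 -0.0625  0.0002] turn [ 0.01 -0.   -0.17] w 0.0853 q [-0.44  0.11  1.72 -0.    1.31  1.16]
```

```bash
python3 -m creep '[[0,0.018,-0.032,0,0,0,0],[0,0.035,-0.0625,0,0,0,0],[0,0.035,-0.0625,0,0,0,0],[0,0.035,-0.0625,0,0,0,0]]'; python3 - <<'E'
from h import *
s=env.sense();m=env.camera_model('wrist');I=env.capture('wrist');cv2.imwrite('pics/w1.png',I)
np.save('w1.npy',m,allow_pickle=True);print(s['tcp_pos'],m['R'],m['t'])
E
```

```text
t: 1.6
tcp_pos: [0.4936, -0.034, 0.2449]
tool_rot: [3.141, -0.047, -0.002]
contact_force: [0.5, -0.4, -0.0]
width: 0.0851
grasp_force: 0.0
[ 0.49358992 -0.03403674  0.24489615] [[-2.91973392e-02 -9.99573659e-01 -1.23100770e-04]
 [-9.64776950e-01  2.81487227e-02  2.61558954e-01]
 [-2.61443976e-01  7.75559029e-03 -9.65187494e-01]] [-0.0195959   0.44376421  0.50656349]
```

View pics/w1.png

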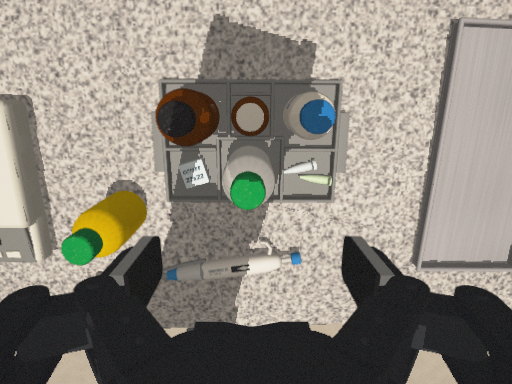

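The wrist view shows the caps: black (175,118), small white (250,118), blue (318,117) and green (248,190). The caddy rim corners are near (163,80), (340,80), (166,202) and (336,202). The tray's left side is at (415–455, 20–268).

```bash
python3 - <<'E'
from h import *
m=np.load('w1.npy',allow_pickle=True).item();mt=env.camera_model('top')
I=cv2.imread('pics/w1.png');h=cv2.cvtColor(I,cv2.COLOR_BGR2HSV)
A=lambda x,y:((x+.5)/5-.5+195,(y+.5)/5-.5+170)
for n,lo,hi,b,z,a in (('green',(45,100,40),(80,255,255),(220,160,280,220),.124,(388,209)),('blue',(95,100,40),(125,255,255),(290,90,345,145),.094,(500,106)),('small',(0,0,170),(179,70,255),(225,90,275,145),.079,(393,107)),('black',(0,0,0),(179,255,55),(150,95,200,140),.109,(281,98))):
    x0,y0,x1,y1=b;k=cv2.inRange(h[y0:y1,x0:x1],lo,hi);_,l,st,c=cv2.connectedComponentsWithStats(k)
    i=1+np.argmax(st[1:,4]);p=c[i]+[x0,y0]
    X,e=tri(m,p,mt,A(*a));print(n,p.round(1),st[i],onz(m,*p,z).round(4),'tri',X.round(4),round(e,4))
for p in ((163,80),(340,80),(166,202),(336,202)): print('caddy',onz(m,*p,.02).round(4))
for p in ((455,19),(415,268)): print('tray',onz(m,*p,.019).round(4))
E
```

```text
green [247.3 190.6] [  10   12   36   38 1053] [ 0.4924 -0.0305  0.124 ] tri [ 0.4898 -0.0306  0.1144] 0.0006
blue [317.2 116.1] [ 10  10  36  34 957] [ 0.5518 -0.0949  0.094 ] tri [ 0.5515 -0.0964  0.0868] 0.0002Traceback (most recent call last):
  File "<stdin>", line 7, in <module>
    return _wrapfunc(a, 'argmax', axis=axis, out=out, **kwds)
    return bound(*args, **kwds)
ValueError: attempt to get argmax of an empty sequence
```

```bash
python3 -m creep '[[0,-0.0035,-0.003,0.05,0,0,0],[0,-0.0035,-0.003,0.1,0,0,0],[0,-0.0035,-0.003,0.15,0,0,0],[0,-0.0035,-0.003,0.175,0,0,0],[0,-0.0035,-0.003,0.175,0,0,0],[255,-0.0035,-0.003,0.175,0,0,0],[255,-0.0035,-0.003,0.175,0,0,0],[255,-0.0035,-0.003,0.175,0,0,0]]' 40; python3 -m creep '[[255,0,0,0,0,0,0],[255,0,0,0,0,0,0],[255,0,0,0,0,0,0],[255,0,0,0,0,0,0]]'
```

```text
t: 2.65
tcp_pos: [0.4919, -0.0312, 0.0722]
tool_rot: [3.14, -0.048, 0.005]
contact_force: [-1.4, 0.8, 6.7]
width: 0.0519
grasp_force: 41.4
t: 3.15
tcp_pos: [0.4919, -0.0312, 0.0722]
tool_rot: [3.14, -0.047, 0.006]
contact_force: [-1.3, 0.9, 6.1]
width: 0.0515
grasp_force: 41.3
```

```bash
python3 -m creep '[[255,0,0,-0.02,0,0,0],[255,0,0,-0.06,0,0,0],[255,0,0,-0.1,0,0,0],[255,0,0,-0.12,0,0,0],[255,0,0,-0.12,0,0,0]]'; python3 -c "
from h import *
go(.389,-.320,.192,-2.5)"
```

```text
t: 3.78
tcp_pos: [0.4917, -0.031, 0.1924]
tool_rot: [3.14, -0.048, 0.007]
contact_force: [-0.4, 1.0, -2.4]
width: 0.0521
grasp_force: 43.0
t 3.77 now [ 0.4917 -0.031   0.1924] shift [-0.0939  0.292   0.0004] turn [ 0.07 -0.27  0.76] w 0.0521 q [-0.29  0.2   1.75 -0.    1.19  1.31]
```

```bash
python3 -m creep '[[255,-0.008,0.025,0,0,0,0],[255,-0.024,0.075,0,0,0,0],[255,-0.04,0.125,0,0,0,0],[255,-0.056,0.175,0,0,0,0],[255,-0.072,0.225,0,0,0,0],[255,-0.086,0.27,0,0,0,0.7],[255,-0.094,0.292,0,0,0,0.7],[255,-0.094,0.292,0,0,0,0.7]]';python3 -m creep '[[255,0,0,0.0,0,0,0],[255,0,0,0.04,0,0,0],[255,0,0,0.08,0,0,0],[255,0,0,0.105,0,0,0],[255,0,0,0.113,0,0,0],[255,0,0,0.117,0,0,0],[255,0,0,0.117,0,0,0]]'
```

```text
t: 4.78
tcp_pos: [0.3866, -0.3207, 0.1889]
tool_rot: [-3.139, 0.072, 0.002]
contact_force: [-0.5, 0.4, -2.5]
width: 0.0521
grasp_force: 43.1
t: 5.65
tcp_pos: [0.3883, -0.3199, 0.0741]
tool_rot: [3.14, -0.066, 0.001]
contact_force: [-0.2, 0.6, -2.1]
width: 0.0517
grasp_force: 43.1
```

```bash
python3 -m creep '[[255,0,0,0.0015,0,0,0],[255,0,0,0.003,0,0,0],[255,0,0,0.003,0,0,0]]';python3 -c "
from h import *
go(.389,-.320,.0712,-2.5)"
```

```text
t: 6.02
tcp_pos: [0.3881, -0.3202, 0.0713]
tool_rot: [3.14, -0.067, 0.002]
contact_force: [-0.1, 0.9, 5.0]
width: 0.0519
grasp_force: 43.7
t 6.03 now [ 0.3881 -0.3202  0.0713] shift [ 0.0008 -0.0002  0.0001] turn [ 0.07 -0.07  0.04] w 0.0519 q [-0.91  0.37  1.87  0.    0.91  0.7 ]
```

```bash
python3 -m creep '[[0,0,0,0,0,0,0],[0,0,0,0,0,0,0],[0,0,0,0,0,0,0],[0,0,0,0,0,0,0],[0,0,0,-0.03,0,0,0],[0,0,0,-0.08,0,0,0],[0,0,0,-0.13,0,0,0],[0,0,0,-0.13,0,0,0]]';python3 -c "
from h import *
go(.5535,.0303,.20,88.3)"
```

```text
t: 7.02
tcp_pos: [0.3895, -0.3219, 0.2046]
tool_rot: [3.134, -0.067, 0.009]
contact_force: [0.5, -1.2, -0.8]
width: 0.0853
grasp_force: 0.0
t 7.03 now [ 0.3895 -0.3219  0.2046] shift [ 0.1488 -0.3589  0.003 ] turn [ 5.800e-01  5.000e-02 -9.075e+01] w 0.0853 q [-0.91  0.21  1.71 -0.    1.22  0.7 ]
```

```bash
python3 -m creep '[[0,0.01,-0.025,0,0,0,-8],[0,0.03,-0.072,0,0,0,-18],[0,0.05,-0.12,0,0,0,-28],[0,0.07,-0.168,0,0,0,-38],[0,0.09,-0.216,0,0,0,-48],[0,0.11,-0.265,0,0,0,-58],[0,0.13,-0.313,0,0,0,-68],[0,0.149,-0.359,0,0,0,-78]]';python3 -c "
from h import *
go(.5535,.0303,.20,88.3)"
```

```text
t: 8.02
tcp_pos: [0.552, 0.0343, 0.1991]
tool_rot: [-2.477, -1.931, 0.002]
contact_force: [1.0, -0.2, 0.5]
width: 0.0853
grasp_force: 0.0
t 8.03 now [0.552  0.0343 0.1991] shift [-0.0035  0.0024 -0.0009] turn [ -0.09   0.   -12.41] w 0.0853 q [-0.14  0.3   1.6  -0.    1.25  0.11]
```

```bash
python3 -m creep '[[0,-0.0035,0.0025,0,0,0,-8],[0,-0.0035,0.0025,0,0,0,-12.4],[0,-0.0035,0.0025,0,0,0,-12.4],[0,-0.0035,0.0025,0,0,0,-12.4]]';python3 -c "
from h import *
go(.5535,.0303,.06,88.3)"
```

```text
t: 8.52
tcp_pos: [0.5532, 0.0285, 0.1997]
tool_rot: [-2.262, -2.179, 0.001]
contact_force: [0.3, -0.6, -0.4]
width: 0.0853
grasp_force: 0.0
t 8.53 now [0.5532 0.0285 0.1997] shift [0.0018 0.0004 0.1397] turn [-0.06 -0.01 -0.45] w 0.0853 q [-0.15  0.3   1.59  0.    1.25 -0.11]
```

```bash
python3 -m creep '[[0,0.002,0,0.04,0,0,0],[0,0.002,0,0.08,0,0,0],[0,0.002,0,0.12,0,0,0],[0,0.002,0,0.138,0,0,0],[0,0.002,0,0.138,0,0,0],[255,0.002,0,0.138,0,0,0],[255,0.002,0,0.138,0,0,0],[255,0.002,0,0.138,0,0,0]]' 40; python3 -m creep '[[255,0.0,0,0,0,0,0],[255,0,0,0,0,0,0],[255,0,0,0,0,0,0]]'
```

```text
t: 9.52
tcp_pos: [0.5545, 0.0304, 0.0639]
tool_rot: [2.26, 2.18, 0.002]
contact_force: [-2.8, -0.2, 6.5]
width: 0.0525
grasp_force: 41.7
t: 9.9
tcp_pos: [0.5545, 0.0304, 0.0639]
tool_rot: [2.259, 2.18, 0.002]
contact_force: [-1.3, -0.1, 7.0]
width: 0.0527
grasp_force: 41.7
```

```bash
python3 -m creep '[[255,0,0,-0.02,0,0,0],[255,0,0,-0.06,0,0,0],[255,0,0,-0.1,0,0,0],[255,0,0,-0.12,0,0,0],[255,0,0,-0.12,0,0,0]]'; python3 -c "
from h import *
go(.598,-.330,.184,87.5)"
```

```text
t: 10.52
tcp_pos: [0.5548, 0.0304, 0.1844]
tool_rot: [2.258, 2.179, 0.005]
contact_force: [0.3, -0.8, -1.9]
width: 0.0525
grasp_force: 42.6
t 10.53 now [0.5548 0.0304 0.1844] shift [-0.3586  0.0561  0.0008] turn [0.27 0.03 0.45] w 0.0525 q [-0.15  0.31  1.61  0.    1.21 -0.11]
```

```bash
python3 -m creep '[[255,-0.025,0.004,0,0,0,0],[255,-0.08,0.0125,0,0,0,0],[255,-0.135,0.021,0,0,0,0],[255,-0.19,0.03,0,0,0,0],[255,-0.245,0.038,0,0,0,0],[255,-0.3,0.047,0,0,0,0],[255,-0.345,0.054,0,0,0,0.5],[255,-0.359,0.056,0,0,0,0.5]]';python3 -m creep '[[255,0,0,0.0,0,0,0],[255,0,0,0.0,0,0,0],[255,0,0,0.04,0,0,0],[255,0,0,0.08,0,0,0],[255,0,0,0.108,0,0,0],[255,0,0,0.114,0,0,0],[255,0,0,0.117,0,0,0],[255,0,0,0.117,0,0,0]]'; python3 -c "
from h import *
go(.598,-.330,.0629,87.5)"
```

```text
t: 11.52
tcp_pos: [0.5958, -0.333, 0.1799]
tool_rot: [-2.272, -2.166, 0.001]
contact_force: [0.7, 0.5, -1.0]
width: 0.0527
grasp_force: 42.6
t: 12.52
tcp_pos: [0.5976, -0.3304, 0.0669]
tool_rot: [2.268, 2.17, 0.001]
contact_force: [0.5, 0.5, -0.8]
width: 0.0527
grasp_force: 42.6
t 12.53 now [ 0.5976 -0.3304  0.0669] shift [0.0004 0.0004 0.004 ] turn [ 0.11  0.08 -0.02] w 0.0527 q [-0.67  0.64  1.39  0.    1.11 -0.62]
```

```bash
python3 -m creep '[[255,0,0,0.0025,0,0,0],[255,0,0,0.0045,0,0,0],[255,0,0,0.0045,0,0,0]]';python3 -m creep '[[0,0,0,0,0,0,0],[0,0,0,0,0,0,0],[0,0,0,0,0,0,0],[0,0,0,0,0,0,0],[0,0,0,-0.03,0,0,0],[0,0,0,-0.08,0,0,0],[0,0,0,-0.13,0,0,0],[0,0,0,-0.13,0,0,0]]';python3 -c "
from h import *
go(.5515,-.096,.19,88.3)"
```

```text
t: 12.9
tcp_pos: [0.5973, -0.3309, 0.0629]
tool_rot: [2.269, 2.17, 0.0]
contact_force: [-3.5, 0.7, 6.7]
width: 0.0526
grasp_force: 43.1
t: 13.9
tcp_pos: [0.599, -0.332, 0.1967]
tool_rot: [2.263, 2.164, 0.002]
contact_force: [0.8, -0.3, 0.8]
width: 0.0858
grasp_force: 0.0
t 13.9 now [ 0.599  -0.332   0.1967] shift [ 0.2337 -0.058   0.0047] turn [ 0.48  0.35 -0.85] w 0.0858 q [-0.67  0.53  1.25 -0.    1.35 -0.62]
```

```bash
python3 -m creep '[[0,0.025,-0.006,0,0,0,0],[0,0.08,-0.02,0,0,0,0],[0,0.135,-0.0335,0,0,0,0],[0,0.19,-0.047,0,0,0,0],[0,0.223,-0.0555,0,0,0,-0.8],[0,0.234,-0.058,0,0,0,-0.8],[0,0.234,-0.058,0,0,0,-0.8],[0,0.234,-0.058,0,0,0,-0.8]]';python3 -c "
from h import *
go(.5515,-.096,.05,88.3)"
```

```text
t: 14.9
tcp_pos: [0.5495, -0.0952, 0.1905]
tool_rot: [2.256, 2.186, -0.001]
contact_force: [-0.3, 0.6, 0.1]
width: 0.0853
grasp_force: 0.0
t 14.9 now [ 0.5495 -0.0952  0.1905] shift [-0.0007  0.002   0.1405] turn [-0.    0.03 -0.12] w 0.0853 q [-0.37  0.31  1.6  -0.    1.23 -0.34]
```

```bash
python3 -m creep '[[0,0,0.002,0.04,0,0,0],[0,0,0.002,0.08,0,0,0],[0,0,0.002,0.12,0,0,0],[0,0,0.002,0.139,0,0,0],[0,0,0.002,0.139,0,0,0],[255,0,0.002,0.139,0,0,0],[255,0,0.002,0.139,0,0,0],[255,0,0.002,0.139,0,0,0]]' 40; python3 -m creep '[[255,0.0,0,0,0,0,0],[255,0,0,0,0,0,0],[255,0,0,0,0,0,0]]';python3 -m creep '[[255,0,0,-0.02,0,0,0],[255,0,0,-0.06,0,0,0],[255,0,0,-0.1,0,0,0],[255,0,0,-0.12,0,0,0],[255,0,0,-0.12,0,0,0]]'; python3 -c "
from h import *
go(.493,-.325,.174,87.5)"
```

```text
t: 15.9
tcp_pos: [0.552, -0.0945, 0.0533]
tool_rot: [2.253, 2.186, 0.001]
contact_force: [-1.1, -0.9, 5.8]
width: 0.0455
grasp_force: 41.0
t: 16.27
tcp_pos: [0.552, -0.0944, 0.0533]
tool_rot: [2.253, 2.186, 0.001]
contact_force: [-1.5, -0.4, 6.7]
width: 0.0458
grasp_force: 41.0
t: 16.9
tcp_pos: [0.5523, -0.0942, 0.1739]
tool_rot: [2.252, 2.185, 0.003]
contact_force: [0.2, 1.1, -1.0]
width: 0.0456
grasp_force: 41.5
t 16.9 now [ 0.5523 -0.0942  0.1739] shift [-0.2325 -0.0522 -0.    ] turn [0.25 0.08 0.76] w 0.0456 q [-0.37  0.33  1.62  0.    1.19 -0.34]
```

```bash
python3 -m creep '[[255,-0.02,-0.0045,0,0,0,0],[255,-0.075,-0.017,0,0,0,0],[255,-0.13,-0.029,0,0,0,0],[255,-0.185,-0.0415,0,0,0,0],[255,-0.22,-0.0495,0,0,0,0.7],[255,-0.2325,-0.052,0,0,0,0.7],[255,-0.2325,-0.052,0,0,0,0.7],[255,-0.2325,-0.052,0,0,0,0.7]]';python3 -m creep '[[255,0,0,0.0,0,0,0],[255,0,0,0.04,0,0,0],[255,0,0,0.08,0,0,0],[255,0,0,0.108,0,0,0],[255,0,0,0.114,0,0,0],[255,0,0,0.117,0,0,0],[255,0,0,0.117,0,0,0]]'; python3 -c "
from h import *
go(.493,-.325,.0523,87.5)"
```

```text
t: 17.9
tcp_pos: [0.4921, -0.3235, 0.1712]
tool_rot: [-2.266, -2.173, -0.001]
contact_force: [-0.1, 0.6, -0.7]
width: 0.0456
grasp_force: 41.4
t: 18.77
tcp_pos: [0.4929, -0.3252, 0.056]
tool_rot: [2.266, 2.172, 0.0]
contact_force: [-0.3, 0.0, -1.1]
width: 0.0455
grasp_force: 41.4
t 18.77 now [ 0.4929 -0.3252  0.056 ] shift [0.0002 0.0001 0.0037] turn [0.09 0.08 0.07] w 0.0455 q [-0.77  0.51  1.66  0.    0.97 -0.73]
```

```bash
python3 -m creep '[[255,0,0,0.0025,0,0,0],[255,0,0,0.004,0,0,0],[255,0,0,0.004,0,0,0]]';python3 -m creep '[[0,0,0,0,0,0,0],[0,0,0,0,0,0,0],[0,0,0,0,0,0,0],[0,0,0,0,0,0,0],[0,0,0,-0.03,0,0,0],[0,0,0,-0.08,0,0,0],[0,0,0,-0.13,0,0,0],[0,0,0,-0.13,0,0,0]]';python3 - <<'E'
from h import *
cv2.imwrite('pics/s1.png',env.capture('scene')); t=env.capture('top');cv2.imwrite('pics/t1.png',t)
a=cv2.resize(t[150:270,230:400],None,fx=4,fy=4,interpolation=cv2.INTER_CUBIC);cv2.imwrite('pics/t1c.png',a)
go(.5515,-.0342,.19,88.3)
E
```

```text
t: 19.15
tcp_pos: [0.4925, -0.3253, 0.0523]
tool_rot: [2.267, 2.172, 0.0]
contact_force: [-1.1, 2.0, 6.0]
width: 0.0456
grasp_force: 42.1
t: 20.15
tcp_pos: [0.4942, -0.3267, 0.1857]
tool_rot: [2.261, 2.167, 0.001]
contact_force: [0.9, 0.4, -0.5]
width: 0.0856
grasp_force: 0.0
t 20.25 now [ 0.4921 -0.3248  0.1811] shift [ 0.2929  0.0469 -0.0091] turn [ 0.04  0.04 -0.75] w 0.0857 q [-0.77  0.38  1.53 -0.    1.23 -0.73]
```

View pics/t1c.png

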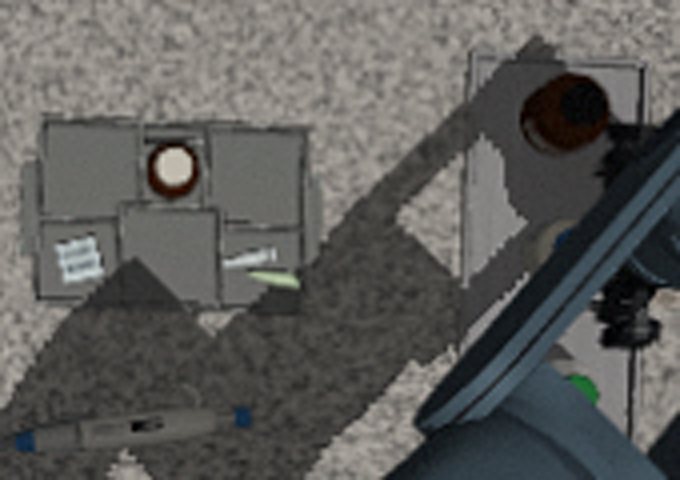

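View pics/s1.png

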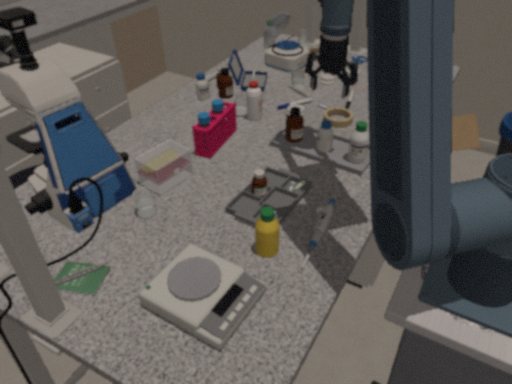

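The scene picture shows all three bottles upright in the tray: amber (294,125), white (325,137) and tall (358,142). The small bottle stands alone in the caddy at (260,182). I'll fetch it next.

```bash
python3 -m creep '[[0,0.025,0.004,0,0,0,0],[0,0.08,0.013,0,0,0,0],[0,0.135,0.0215,0,0,0,0],[0,0.19,0.0305,0,0,0,0],[0,0.245,0.039,0,0,0,0],[0,0.28,0.045,0,0,0,-0.8],[0,0.293,0.047,0,0,0,-0.8],[0,0.293,0.047,0,0,0,-0.8]]';python3 -m creep '[[0,0,0,0,0,0,0],[0,0,0,0,0,0,0]]';python3 -c "
from h import *
go(.552,-.0342,.043,88.3)"
```

```text
t: 21.25
tcp_pos: [0.551, -0.0337, 0.1796]
tool_rot: [-2.251, -2.189, 0.002]
contact_force: [1.0, -0.6, -0.5]
width: 0.0853
grasp_force: 0.0
t: 21.5
tcp_pos: [0.5514, -0.0354, 0.1806]
tool_rot: [-2.255, -2.187, 0.001]
contact_force: [-0.6, 1.2, 0.2]
width: 0.0851
grasp_force: 0.0
t 21.5 now [ 0.5514 -0.0354  0.1806] shift [0.0012 0.0006 0.1376] turn [-0.02  0.01 -0.06] w 0.0851 q [-0.27  0.31  1.62 -0.    1.2  -0.23]
```

```bash
python3 -m creep '[[0,0.001,0,0.04,0,0,0],[0,0.001,0,0.08,0,0,0],[0,0.001,0,0.12,0,0,0],[0,0.001,0,0.135,0,0,0],[0,0.001,0,0.135,0,0,0],[255,0.001,0,0.135,0,0,0],[255,0.001,0,0.135,0,0,0],[255,0.001,0,0.135,0,0,0]]' 30; python3 -m creep '[[255,0.0,0,0,0,0,0],[255,0,0,0,0,0,0],[255,0,0,0,0,0,0]]';python3 -m creep '[[255,0,0,-0.02,0,0,0],[255,0,0,-0.06,0,0,0],[255,0,0,-0.1,0,0,0],[255,0,0,-0.13,0,0,0],[255,0,0,-0.13,0,0,0]]'; python3 -c "
from h import *
go(.5027,.3145,.178,88.3)"
```

```text
t: 22.5
tcp_pos: [0.5525, -0.0332, 0.0473]
tool_rot: [2.252, 2.188, 0.002]
contact_force: [-1.4, 0.2, 3.9]
width: 0.0388
grasp_force: 29.7
t: 22.88
tcp_pos: [0.5524, -0.0332, 0.0472]
tool_rot: [2.251, 2.188, 0.002]
contact_force: [-0.5, -0.6, 5.4]
width: 0.0386
grasp_force: 29.9
t: 23.5
tcp_pos: [0.5533, -0.0333, 0.1788]
tool_rot: [2.249, 2.186, 0.005]
contact_force: [0.1, 0.1, -1.5]
width: 0.0389
grasp_force: 30.7
t 23.5 now [ 0.5533 -0.0333  0.1788] shift [ 3.463e-01 -6.060e-02 -1.000e-04] turn [0.35 0.08 0.06] w 0.0389 q [-0.26  0.32  1.63  0.    1.19 -0.23]
```

```bash
python3 -m creep '[[255,0.025,-0.0045,0,0,0,0],[255,0.08,-0.014,0,0,0,0],[255,0.135,-0.0235,0,0,0,0],[255,0.19,-0.033,0,0,0,0],[255,0.245,-0.043,0,0,0,0],[255,0.3,-0.0525,0,0,0,0],[255,0.335,-0.0585,0,0,0,0],[255,0.346,-0.0605,0,0,0,0]]';python3 -m creep '[[255,0,0,0.0,0,0,0],[255,0,0,0.0,0,0,0],[255,0,0,0.03,0,0,0],[255,0,0,0.06,0,0,0],[255,0,0,0.068,0,0,0],[255,0,0,0.071,0,0,0],[255,0,0,0.071,0,0,0]]'; python3 -c "
from h import *
go(.5027,.3145,.1012,88.3)
cv2.imwrite('pics/t2.png',cv2.resize(env.capture('top')[155:270,110:230],None,fx=4,fy=4))"
```

```text
t: 24.5
tcp_pos: [0.4995, 0.3164, 0.1741]
tool_rot: [-2.249, -2.192, 0.004]
contact_force: [-0.2, -0.5, -1.5]
width: 0.0389
grasp_force: 30.7
t: 25.38
tcp_pos: [0.5019, 0.3145, 0.1058]
tool_rot: [2.253, 2.188, 0.002]
contact_force: [-0.4, 0.0, -1.4]
width: 0.0388
grasp_force: 30.7
t 25.38 now [0.5019 0.3145 0.1058] shift [0.0001 0.0008 0.0046] turn [ 0.08 -0.03  0.01] w 0.0388 q [ 0.37  0.46  1.61 -0.    1.07  0.4 ]
```

View pics/t2.png

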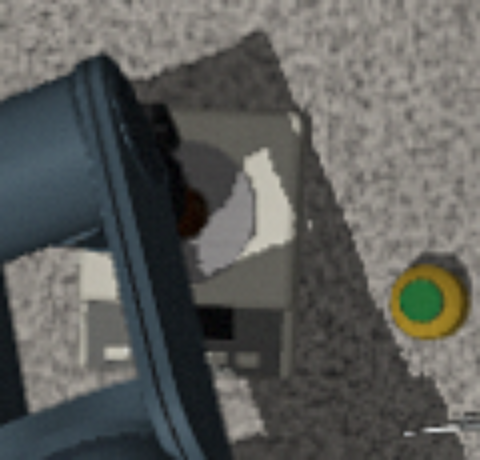

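The arm hides most of the balance. What shows is consistent: the brown body is at crop (190,212), over the pan. I lower it to contact and release.

```bash
python3 -m creep '[[255,0,0,0.0025,0,0,0],[255,0,0,0.004,0,0,0],[255,0,0,0.005,0,0,0],[255,0,0,0.005,0,0,0]]'
```

```text
t: 25.92
tcp_pos: [0.5013, 0.3148, 0.1013]
tool_rot: [2.253, 2.189, 0.002]
contact_force: [-2.3, -1.6, 8.1]
width: 0.0386
grasp_force: 31.4
```

```bash
python3 -m creep '[[0,0,0,0,0,0,0],[0,0,0,0,0,0,0],[0,0,0,0,0,0,0],[0,0,0,0,0,0,0],[0,0,0,-0.03,0,0,0],[0,0,0,-0.07,0,0,0],[0,0,0,-0.09,0,0,0],[0,0,0,-0.09,0,0,0]]';python3 -c "
from h import *
go(.4925,-.3255,.19,87.5)"
```

```text
t: 26.92
tcp_pos: [0.5022, 0.315, 0.1916]
tool_rot: [2.252, 2.188, 0.006]
contact_force: [-0.2, -0.5, -0.4]
width: 0.0852
grasp_force: 0.0
t 26.93 now [0.5022 0.315  0.1916] shift [-6.405e-01  8.800e-03  6.000e-04] turn [ 0.21 -0.09  0.85] w 0.0852 q [ 0.37  0.37  1.51 -0.    1.26  0.4 ]
```

```bash
python3 -m creep '[[0,-0.025,0,0,0,0,0],[0,-0.08,0.001,0,0,0,0],[0,-0.135,0.002,0,0,0,0],[0,-0.19,0.003,0,0,0,0],[0,-0.245,0.004,0,0,0,0],[0,-0.3,0.005,0,0,0,0],[0,-0.34,0.006,0,0,0,0.8],[0,-0.36,0.006,0,0,0,0.8]]'; python3 - <<'E'
from h import *
go(.4925,-.3255,.19,87.5)
t=env.capture('top');cv2.imwrite('pics/t3.png',cv2.resize(t[150:270,125:405],None,fx=2.8,fy=2.8,interpolation=cv2.INTER_CUBIC))
E
```

```text
t: 27.92
tcp_pos: [0.4959, -0.0475, 0.1882]
tool_rot: [-2.27, -2.169, 0.002]
contact_force: [-0.6, 0.3, -0.0]
width: 0.0854
grasp_force: 0.0
t 27.93 now [ 0.4959 -0.0475  0.1882] shift [-0.2779  0.0092 -0.0019] turn [-0.13 -0.02 -0.1 ] w 0.0854 q [-0.32  0.22  1.74 -0.    1.19 -0.27]
```

View pics/t3.png

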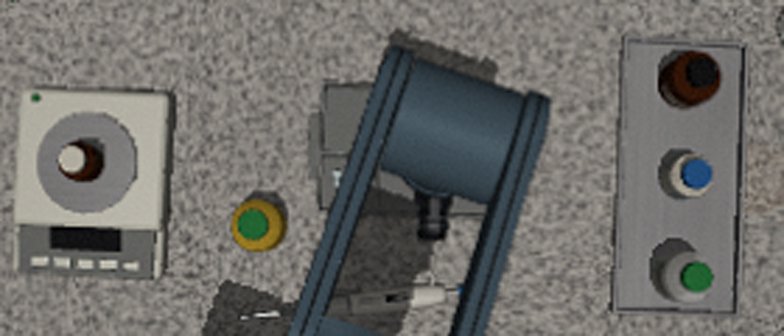

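The small bottle stands upright on the pan: cap (72,158), pan (87,162). The three bottles stand in the tray. I'll check the positions in numbers while moving on.

```bash
python3 -m creep '[[0,-0.03,0.001,0,0,0,0],[0,-0.085,0.003,0,0,0,0],[0,-0.14,0.005,0,0,0,0],[0,-0.195,0.006,0,0,0,0],[0,-0.245,0.008,0,0,0,0],[0,-0.27,0.009,0,0,0,0],[0,-0.278,0.009,0,0,0,0],[0,-0.278,0.009,0,0,0,0]]'; python3 - <<'E'
from h import *
m=env.camera_model('top')
for n,p,z in (('small',(72,158),.133),('amber',(704,70),.108),('white',(698,173),.093),('tall',(697,277),.123)):
    print(n,onz(m,(p[0]+.5)/2.8-.5+125,(p[1]+.5)/2.8-.5+150,z).round(4))
go(.4925,-.3255,.0523,87.5)
E
```

```text
t: 28.98
tcp_pos: [0.4937, -0.3225, 0.1892]
tool_rot: [-2.267, -2.173, -0.001]
contact_force: [-0.3, 0.6, 0.6]
width: 0.0854
grasp_force: 0.0
small [0.5014 0.3129 0.133 ]
amber [ 0.5978 -0.3317  0.108 ]
white [ 0.492  -0.3273  0.093 ]
tall [ 0.385  -0.3184  0.123 ]
t 28.98 now [ 0.4937 -0.3225  0.1892] shift [-0.0033 -0.001   0.1369] turn [-0.05 -0.08  0.06] w 0.0854 q [-0.77  0.37  1.52  0.    1.25 -0.73]
```

```bash
python3 -m creep '[[0,-0.0035,-0.001,0.04,0,0,0],[0,-0.0035,-0.001,0.08,0,0,0],[0,-0.0035,-0.001,0.12,0,0,0],[0,-0.0035,-0.001,0.137,0,0,0],[0,-0.0035,-0.001,0.137,0,0,0],[255,-0.0035,-0.001,0.137,0,0,0],[255,-0.0035,-0.001,0.137,0,0,0],[255,-0.0035,-0.001,0.137,0,0,0]]' 40; python3 -m creep '[[255,0.0,0,0,0,0,0],[255,0,0,0,0,0,0],[255,0,0,0,0,0,0]]';python3 -m creep '[[255,0,0,-0.02,0,0,0],[255,0,0,-0.06,0,0,0],[255,0,0,-0.1,0,0,0],[255,0,0,-0.13,0,0,0],[255,0,0,-0.13,0,0,0]]'; python3 -c "
from h import *
go(.552,-.0945,.184,88.3)"
```

```text
t: 29.98
tcp_pos: [0.4934, -0.3278, 0.0547]
tool_rot: [2.266, 2.171, 0.0]
contact_force: [-0.8, 1.1, 6.7]
width: 0.0455
grasp_force: 40.5
t: 30.35
tcp_pos: [0.4933, -0.3278, 0.0547]
tool_rot: [2.267, 2.171, 0.0]
contact_force: [-1.7, 1.0, 5.5]
width: 0.0458
grasp_force: 40.5
t: 30.98
tcp_pos: [0.494, -0.3284, 0.1863]
tool_rot: [2.264, 2.168, 0.0]
contact_force: [0.2, -0.2, -1.2]
width: 0.0454
grasp_force: 41.4
t 30.98 now [ 0.494  -0.3284  0.1863] shift [0.2362 0.0479 0.0015] turn [ 0.3   0.27 -0.76] w 0.0454 q [-0.77  0.37  1.52  0.    1.24 -0.73]
```

```bash
python3 -m creep '[[255,0.025,0.005,0,0,0,0],[255,0.08,0.016,0,0,0,0],[255,0.135,0.0275,0,0,0,0],[255,0.19,0.0385,0,0,0,0],[255,0.223,0.045,0,0,0,-0.8],[255,0.2345,0.048,0,0,0,-0.8],[255,0.2345,0.048,0,0,0,-0.8],[255,0.2345,0.048,0,0,0,-0.8]]';python3 -m creep '[[255,0,0,0.0,0,0,0],[255,0,0,0.04,0,0,0],[255,0,0,0.08,0,0,0],[255,0,0,0.115,0,0,0],[255,0,0,0.122,0,0,0],[255,0,0,0.125,0,0,0],[255,0,0,0.125,0,0,0]]'; python3 -c "
from h import *
go(.552,-.096,.0557,88.3)"
```

```text
t: 31.98
tcp_pos: [0.5504, -0.0961, 0.1824]
tool_rot: [-2.254, -2.188, 0.001]
contact_force: [0.0, -0.4, -1.1]
width: 0.0456
grasp_force: 41.4
t: 32.85
tcp_pos: [0.5516, -0.0954, 0.0591]
tool_rot: [2.252, 2.187, 0.002]
contact_force: [-0.2, -0.4, -1.1]
width: 0.0457
grasp_force: 41.4
t 32.85 now [ 0.5516 -0.0954  0.0591] shift [-0.0006  0.0004  0.0034] turn [0.13 0.05 0.03] w 0.0457 q [-0.37  0.47  1.74 -0.    0.94 -0.34]
```

```bash
python3 -m creep '[[255,0,0,0.0025,0,0,0],[255,0,0,0.004,0,0,0],[255,0,0,0.004,0,0,0]]';python3 -m creep '[[0,0,0,0,0,0,0],[0,0,0,0,0,0,0],[0,0,0,0,0,0,0],[0,0,0,0,0,0,0],[0,0,0,-0.03,0,0,0],[0,0,0,-0.08,0,0,0],[0,0,0,-0.13,0,0,0],[0,0,0,-0.13,0,0,0]]';python3 -c "
from h import *
go(.598,-.331,.19,87.5)"
```

```text
t: 33.22
tcp_pos: [0.5514, -0.0951, 0.0557]
tool_rot: [2.251, 2.188, 0.001]
contact_force: [-2.5, 0.9, 8.7]
width: 0.0457
grasp_force: 42.3
t: 34.22
tcp_pos: [0.5533, -0.0958, 0.1884]
tool_rot: [2.247, 2.183, 0.006]
contact_force: [1.1, 0.1, -0.8]
width: 0.0857
grasp_force: 0.0
t 34.23 now [ 0.5533 -0.0958  0.1884] shift [-0.2339  0.0514 -0.0004] turn [0.5  0.17 0.85] w 0.0857 q [-0.37  0.32  1.6   0.    1.22 -0.34]
```

Now the amber bottle goes back.

```bash
python3 -m creep '[[0,-0.025,0.0055,0,0,0,0],[0,-0.08,0.0175,0,0,0,0],[0,-0.135,0.0295,0,0,0,0],[0,-0.19,0.042,0,0,0,0],[0,-0.223,0.049,0,0,0,0.8],[0,-0.234,0.0515,0,0,0,0.8],[0,-0.234,0.0515,0,0,0,0.8],[0,-0.234,0.0515,0,0,0,0.8]]';python3 -c "
from h import *
go(.598,-.331,.061,87.5)"
```

```text
t: 35.22
tcp_pos: [0.5953, -0.3285, 0.1835]
tool_rot: [-2.266, -2.174, -0.0]
contact_force: [0.5, 0.6, 0.2]
width: 0.0852
grasp_force: 0.0
t 35.23 now [ 0.5953 -0.3285  0.1835] shift [-0.0025  0.0029  0.1225] turn [-0.05 -0.06  0.12] w 0.0852 q [-0.67  0.53  1.27  0.    1.34 -0.63]
```

```bash
python3 -m creep '[[0,-0.0025,0.003,0.03,0,0,0],[0,-0.0025,0.003,0.07,0,0,0],[0,-0.0025,0.003,0.11,0,0,0],[0,-0.0025,0.003,0.122,0,0,0],[0,-0.0025,0.003,0.122,0,0,0],[255,-0.0025,0.003,0.122,0,0,0],[255,-0.0025,0.003,0.122,0,0,0],[255,-0.0025,0.003,0.122,0,0,0]]' 40; python3 -m creep '[[255,0.0,0,0,0,0,0],[255,0,0,0,0,0,0],[255,0,0,0,0,0,0]]';python3 -m creep '[[255,0,0,-0.02,0,0,0],[255,0,0,-0.06,0,0,0],[255,0,0,-0.1,0,0,0],[255,0,0,-0.125,0,0,0],[255,0,0,-0.125,0,0,0]]'; python3 -c "
from h import *
go(.5545,.0304,.188,88.3)"
```

```text
t: 36.22
tcp_pos: [0.5991, -0.3336, 0.0642]
tool_rot: [2.266, 2.171, 0.001]
contact_force: [-2.1, 0.6, 7.2]
width: 0.0521
grasp_force: 41.5
t: 36.6
tcp_pos: [0.5991, -0.3336, 0.0642]
tool_rot: [2.266, 2.171, 0.001]
contact_force: [-1.6, 0.8, 6.5]
width: 0.0527
grasp_force: 41.5
t: 37.22
tcp_pos: [0.5996, -0.3338, 0.1909]
tool_rot: [2.264, 2.169, 0.002]
contact_force: [0.3, 0.2, -1.7]
width: 0.0528
grasp_force: 42.4
t 37.23 now [ 0.5996 -0.3338  0.1909] shift [ 0.362  -0.0607  0.0011] turn [ 0.32  0.23 -0.75] w 0.0528 q [-0.67  0.53  1.25  0.    1.35 -0.63]
```

```bash
python3 -m creep '[[255,0.025,-0.004,0,0,0,0],[255,0.08,-0.0135,0,0,0,0],[255,0.135,-0.0225,0,0,0,0],[255,0.19,-0.032,0,0,0,0],[255,0.245,-0.041,0,0,0,0],[255,0.3,-0.05,0,0,0,0],[255,0.345,-0.0585,0,0,0,-0.8],[255,0.359,-0.0605,0,0,0,-0.8]]';python3 -m creep '[[255,0,0,0.0,0,0,0],[255,0,0,0.0,0,0,0],[255,0,0,0.04,0,0,0],[255,0,0,0.08,0,0,0],[255,0,0,0.11,0,0,0],[255,0,0,0.118,0,0,0],[255,0,0,0.12,0,0,0],[255,0,0,0.12,0,0,0]]'; python3 -c "
from h import *
go(.5545,.0277,.0652,88.3)"
```

```text
t: 38.22
tcp_pos: [0.5516, 0.0312, 0.1857]
tool_rot: [-2.248, -2.191, 0.002]
contact_force: [-0.4, -0.7, -1.8]
width: 0.052
grasp_force: 42.4
t: 39.22
tcp_pos: [0.5543, 0.0279, 0.068]
tool_rot: [2.253, 2.187, 0.002]
contact_force: [-0.3, 0.2, -2.0]
width: 0.0527
grasp_force: 42.4
t 39.23 now [0.5543 0.0279 0.068 ] shift [-0.0002  0.0002  0.0028] turn [0.13 0.02 0.01] w 0.0527 q [-0.15  0.45  1.74 -0.    0.95 -0.12]
```

```bash
python3 -m creep '[[255,0,0,0.002,0,0,0],[255,0,0,0.0035,0,0,0],[255,0,0,0.0035,0,0,0]]';python3 -m creep '[[0,0,0,0,0,0,0],[0,0,0,0,0,0,0],[0,0,0,0,0,0,0],[0,0,0,0,0,0,0],[0,0,0,-0.03,0,0,0],[0,0,0,-0.08,0,0,0],[0,0,0,-0.135,0,0,0],[0,0,0,-0.135,0,0,0]]';python3 -c "
from h import *
go(.387,-.3195,.20,-2.5)"
```

```text
t: 39.6
tcp_pos: [0.554, 0.0284, 0.0651]
tool_rot: [2.251, 2.188, 0.002]
contact_force: [-2.0, 0.4, 8.6]
width: 0.0526
grasp_force: 43.1
t: 40.6
tcp_pos: [0.5562, 0.0281, 0.2033]
tool_rot: [2.247, 2.184, 0.009]
contact_force: [0.0, 0.5, -0.7]
width: 0.0854
grasp_force: 0.0
t 40.6 now [0.5562 0.0281 0.2033] shift [-0.3523 -0.1591  0.0021] turn [ 0.5  -0.4  90.86] w 0.0854 q [-0.15  0.3   1.59  0.    1.25 -0.12]
```

```bash
python3 -m creep '[[0,-0.02,-0.009,0,0,0,8],[0,-0.065,-0.029,0,0,0,18],[0,-0.11,-0.05,0,0,0,28],[0,-0.16,-0.072,0,0,0,38],[0,-0.21,-0.095,0,0,0,48],[0,-0.26,-0.117,0,0,0,58],[0,-0.31,-0.14,0,0,0,68],[0,-0.352,-0.159,0,0,0,78]]';python3 -m creep '[[0,0,0,0,0,0,8],[0,0,0,0,0,0,12.5],[0,0,0,0,0,0,12.5],[0,0,0,0,0,0,12.5]]';python3 -c "
from h import *
go(.387,-.3195,.07,-2.5)"
```

```text
t: 41.6
tcp_pos: [0.3826, -0.3201, 0.1972]
tool_rot: [-3.128, -0.273, 0.001]
contact_force: [0.7, 0.0, 0.2]
width: 0.0849
grasp_force: 0.0
t: 42.1
tcp_pos: [0.384, -0.3185, 0.1977]
tool_rot: [-3.14, 0.056, 0.001]
contact_force: [-0.1, -0.1, 0.2]
width: 0.0854
grasp_force: 0.0
t 42.1 now [ 0.384  -0.3185  0.1977] shift [0.0031 0.001  0.1277] turn [-0.05  0.04  0.45] w 0.0854 q [-0.92  0.21  1.73  0.    1.21  0.69]
```

```bash
python3 -m creep '[[0,0.003,0.001,0.03,0,0,0],[0,0.003,0.001,0.07,0,0,0],[0,0.003,0.001,0.11,0,0,0],[0,0.003,0.001,0.126,0,0,0],[0,0.003,0.001,0.126,0,0,0],[255,0.003,0.001,0.126,0,0,0],[255,0.003,0.001,0.126,0,0,0],[255,0.003,0.001,0.126,0,0,0]]' 40; python3 -m creep '[[255,0.0,0,0,0,0,0],[255,0,0,0,0,0,0],[255,0,0,0,0,0,0]]';python3 -m creep '[[255,0,0,-0.02,0,0,0],[255,0,0,-0.06,0,0,0],[255,0,0,-0.1,0,0,0],[255,0,0,-0.125,0,0,0],[255,0,0,-0.125,0,0,0]]'; python3 -c "
from h import *
go(.4917,-.0312,.198,-1.7)"
```

```text
t: 43.1
tcp_pos: [0.3878, -0.3204, 0.0738]
tool_rot: [3.139, -0.059, 0.003]
contact_force: [-0.2, 1.5, 5.2]
width: 0.0517
grasp_force: 41.3
t: 43.48
tcp_pos: [0.3878, -0.3204, 0.0738]
tool_rot: [3.139, -0.059, 0.003]
contact_force: [-0.3, 2.4, 5.8]
width: 0.0518
grasp_force: 41.2
t: 44.1
tcp_pos: [0.3879, -0.321, 0.1995]
tool_rot: [3.137, -0.059, 0.005]
contact_force: [-0.1, -0.6, -2.4]
width: 0.0511
grasp_force: 42.9
t 44.1 now [ 0.3879 -0.321   0.1995] shift [ 0.0929 -0.2935  0.0006] turn [ 0.24 -0.19 -0.45] w 0.0511 q [-0.91  0.21  1.72 -0.    1.21  0.7 ]
```

```bash
python3 -m creep '[[255,0.008,-0.025,0,0,0,0],[255,0.024,-0.075,0,0,0,0],[255,0.04,-0.125,0,0,0,0],[255,0.056,-0.175,0,0,0,0],[255,0.072,-0.225,0,0,0,0],[255,0.086,-0.27,0,0,0,0],[255,0.093,-0.293,0,0,0,0],[255,0.093,-0.293,0,0,0,0]]';python3 -m creep '[[255,0,0,0.0,0,0,0],[255,0,0,0.04,0,0,0],[255,0,0,0.08,0,0,0],[255,0,0,0.108,0,0,0],[255,0,0,0.116,0,0,0],[255,0,0,0.119,0,0,0],[255,0,0,0.119,0,0,0]]'; python3 -c "
from h import *
go(.4917,-.0312,.0748,-1.7)"
```

```text
t: 45.1
tcp_pos: [0.4904, -0.0288, 0.1957]
tool_rot: [-3.14, 0.054, 0.004]
contact_force: [0.0, -1.2, -2.4]
width: 0.0512
grasp_force: 43.0
t: 45.98
tcp_pos: [0.4917, -0.0312, 0.0792]
tool_rot: [3.141, -0.06, 0.003]
contact_force: [-0.2, 0.2, -2.7]
width: 0.0515
grasp_force: 43.0
t 45.98 now [ 0.4917 -0.0312  0.0792] shift [-0.      0.      0.0044] turn [ 0.03 -0.09 -0.48] w 0.0515 q [-0.29  0.34  1.88 -0.    0.92  1.32]
```

```bash
python3 -m creep '[[255,0,0,0.0025,0,0,0],[255,0,0,0.005,0,0,0],[255,0,0,0.005,0,0,0]]';python3 -m creep '[[0,0,0,0,0,0,0],[0,0,0,0,0,0,0],[0,0,0,0,0,0,0],[0,0,0,0,0,0,0],[0,0,0,-0.03,0,0,0],[0,0,0,-0.08,0,0,0],[0,0,0,-0.14,0,0,0],[0,0,0,-0.14,0,0,0]]';python3 -m creep '[[0,-0.015,0.02,0,0,0,0],[0,-0.035,0.07,0,0,0,0],[0,-0.055,0.12,0,0,0,0],[0,-0.075,0.17,0,0,0,0],[0,-0.095,0.22,0,0,0,0],[0,-0.115,0.27,0,0,0,0],[0,-0.135,0.32,0,0,0,0],[0,-0.135,0.34,0,0,0,0]]';python3 -m creep '[[0,0,0,0,0,0,0],[0,0,0,0,0,0,0]]'; python3 - <<'E'
from h import *
t=env.capture('top');cv2.imwrite('pics/t4.png',cv2.resize(t[150:270,125:405],None,fx=2.8,fy=2.8,interpolation=cv2.INTER_CUBIC))
E
```

```text
t: 46.35
tcp_pos: [0.4921, -0.0308, 0.0748]
tool_rot: [3.14, -0.059, 0.004]
contact_force: [-1.5, -0.1, 7.3]
width: 0.0515
grasp_force: 43.8
t: 47.35
tcp_pos: [0.494, -0.0315, 0.2182]
tool_rot: [3.138, -0.059, 0.016]
contact_force: [-0.1, 0.3, -0.3]
width: 0.0856
grasp_force: 0.0
t: 48.35
tcp_pos: [0.3416, -0.3674, 0.212]
tool_rot: [-3.14, 0.065, 0.002]
contact_force: [-0.1, 0.4, 0.2]
width: 0.0855
grasp_force: 0.0
t: 48.6
tcp_pos: [0.3437, -0.3637, 0.2127]
tool_rot: [-3.139, 0.057, 0.001]
contact_force: [-0.3, -0.1, -0.8]
width: 0.0852
grasp_force: 0.0
```

View pics/t4.png

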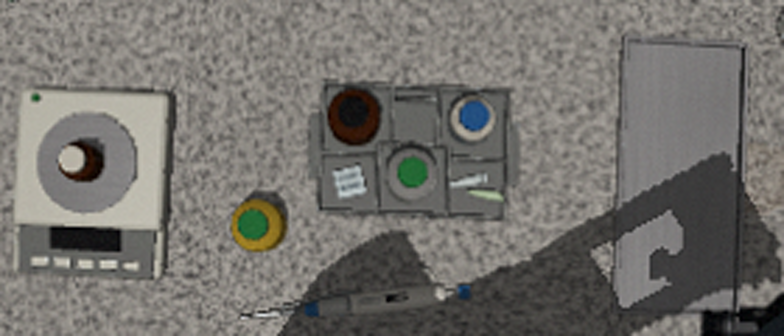

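All three bottles are back upright in their own compartments, with caps at (354,110), (473,116) and (412,172), within about 1 px of the start. The small one is on the pan. I'll hand the job in.

```bash
python3 -c "
from workcell import env
print(env.finish_job())"
```

```text
the job is handed in; nothing more can be done
None
```

I handed the job in at about 49 s: the small amber bottle stands upright on the balance pan about 2 mm from its centre, and the three larger bottles are back upright in their own compartments, within about 3 mm of where they started; no verdict was returned.

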